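Slide the pierced bracket onto the fixture's locating pin

TASK

On the locating fixture, two steel angle brackets lie on the raised deck. Slide the one with the big round hole off the deck until its hole is over the upright pin, then let it drop over the pin so that it lies flat on the low step, its upright side square with the deck's edge. Keep it low, about at deck height, on the way (no lifting it high), and leave the other bracket where it lies.

Things in the scene. Friction and masses are not known exactly. Their poses are not given: they have to be found in the camera images.
- fixture: Fixed grey two-level fixture. Origin: bench level, on the pin's axis; +x runs from low step to raised deck (away from the robot). Low step: x -35..60, y -50..50 mm, top 12 mm above bench. Pin: steel, 12 mm diameter, tapered tip 26 mm above bench (4 mm below the deck). Deck: dark plate, x 60..178, y -104..104 mm, top 30 mm above bench. A bolt and a collar lie beside the step (under 25 mm high).
- pierced_bracket: Loose steel angle bracket, 0.15-0.31 kg, ONE 32 mm round hole in its flat leaf. Starts on either half of the deck. Origin: hole centre, underside of leaf; z up. Leaf 6 mm thick, x -27..45, y -28..28 mm. Upright side (to grip) at its end away from the robot: 8 mm thick in x, centred at x = +41 mm, y -28..28 mm, top 50 mm above underside.
- blind_bracket: Loose steel angle bracket of the same outer shape, size, origin and axes as the other, but with four small 8 mm screw holes in its leaf and no big hole; it does not fit the pin. Starts on the other half of the deck and stays there.
Mind the look-alikes: they are no part of the job. What is shaped like the pierced_bracket but brown or purple is not meant.

How it is judged:
At the end, for the whole second after the job is handed in: The bracket with the big hole rests released and flat (5 degrees) on the low step, hole centre within 14 mm of the pin's axis, underside at most 3.5 mm above the step, upright side square with the deck's edge within 12 degrees; the other bracket is still on the deck (horizontal distance between pierced_bracket and fixture below 0.014 m and z of pierced_bracket in the frame of fixture below 0.0155 m and angle between pierced_bracket's own z axis and vertical below 0.09 rad and angle between the x axis of pierced_bracket and the x axis of fixture, either way round below 0.22 rad and z of blind_bracket in the frame of fixture above 0.026 m and linear speed of pierced_bracket below 0.02 m/s); the robot touches nothing.
It fails at once if the bracket with the big hole is lifted more than 30 mm above the deck (z of pierced_bracket in the frame of fixture above 0.06 m).
It fails at once if the other bracket is moved by more than 25 mm (distance of blind_bracket from where it was at the start of the episode above 0.025 m).
It also fails if it takes over 32 s, if anything falls off the work surface, if the arm or the gripper's body presses on something with over 40 N, if the wrist force passes 120 N, or if a joint passes its speed limit or range.

ROBOT

A 6-joint arm with a two-finger parallel gripper is mounted at the origin on a cart in front of the work surface, level with it; the furniture and walls round the work are solid. World frame = base frame: x ahead of the robot, y to its left, z up, the work surface at z = 0. Lengths are in m, angles in rad, forces in N, time in s.
With the tool pointing down it reaches from about 0.425 to 0.95 m from the base axis. Payload 3.5 kg.
Tool frame: the origin (TCP) lies between the finger pads; the fingertips stand 11 mm ahead of it and the grasp point (between the pads) lies 8 mm behind it (ctrl.tcp_to_tips is the distance from the TCP to the fingertips, in m); z points along the fingers, y is the direction in which the jaws open and shut (so a half turn about z gives the same grasp; the last joint's range is limited). The gripper opens to 85 mm and grips with 20 to 120 N. Pads are 22 mm wide; open, the fingers measure 114 mm over their backs; the gripper's body (76 mm by 85 mm) begins 54 mm behind the grasp point. The pads swing forward as they close: fully open they stand 13 mm farther back than shut.
Start: joints at [0.987, 0.286, 1.577, -0, 1.279, -0.15], TCP at [0.284, 0.612, 0.242] pointing down, gripper open.
Joint ranges: [-2.77, 2.77], [-0.9, 2.22], [0.21, 2.48], [-1.53, 4.67], [0.24, 2.81], [-2.84, 2.84]. Speed limits (rad/s): [2.79, 2.79, 3.14, 3.14, 3.14, 3.14].

INTERFACE

Orientations are given as a unit quaternion [x, y, z, w].
In Python, from plant import monitor, vision, workorder, ctrl gives the robot as it stands.
- The arm moves only by the tool jog_arm, never from a script. Its argument "series" is a list of rows, each a list of 4 numbers: the shift along the tool's x, y, z in m, then the turn about the tool's z in rad. In form: [[tx, ty, tz, spin], ...]. A call has exactly 8 rows; each row shifts and turns the pose as measured when the row begins, along the tool's axes as they then stand; what a row does not reach is not made up. A row lasts 1/12 s, in which the tool goes at most 41.7 mm and 7.16 degrees, less where a joint would pass 70% of its speed; a pose out of reach is approached as far as the arm can. A call is refused whole if a number of a shift passes 0.0417 or a number of a turn 0.125, either way. A call with a gripper value outside its range is refused whole. "grip" is the finger opening in m, from 0 to 0.0854, set as the call begins (left out, the last holds). The fingers move at their own pace and stop on an object; "grip_force" is the grip in N (left out, the last holds). Time passes only in rows, so rows that do not move let the fingers close, or fill a call up. It gives the time, the measured TCP pose, the force and the opening at its end, in the units of the state.
- monitor.get_state(): the state, without advancing time (a new reading comes with each control period).
- vision.read_camera(name): name is "scene" or "top"; returns the picture (420x560x3 uint8, red, green, blue); there is no depth.
- vision.get_calibration(name): a dict with "vfov" (degrees; the focal length in pixels is half the picture's height over the tangent of half this angle, whatever the lens; pixels are square), "cx", "cy" (the principal point, pixels), "R" (3x3) and "t" (3): a world point X has camera coordinates R X + t. Camera axes: x right, y down, z forward; pixel columns grow to the right and rows downward; lengths in m; the calibration is good to about 2 mm. A picture is of the moment at which its call begins. get_calibration takes no time and is no camera call.
- workorder.sign_off(): hands the job in, once; it reports no verdict.
The state is a dict: "time": time; "qpos": joint angles; "dq": joint speeds; "joint_efforts": joint torques, N m; "eef_pos": TCP position; "tcp_rot": TCP orientation; "contact_force": force on the tool from outside, world axes, zero at the start; "wrist_torque": the same for the moment, N m; "opening": opening from 0.0 (shut) to 1.0 (fully open).
Only numpy, scipy, OpenCV 4.12 (cv2) and the standard library are available. Lean on these libraries where they do the work, as an engineer would, in place of code of your own. Each camera call takes 0.05 s, during which the arm holds its last target.

## Working session

There is one attempt and no reset: what is moved stays moved. The work goes in short steps, Python scripts to look and compute and a tool call to move; the robot and the scene stay as the last step left them, time stands still between calls to the robot, and variables do not carry over. Pictures are saved under pics/ and viewed, and the job is handed in when it is done.

Besides the shell and the picture viewer there is one more tool, called as a command line: name --pt "numbers of a row" for each row, then --argument value for the rest. jog_arm: Moves the arm, as the interface text tells. Its arguments: {"type":"object","properties":{"series":{"type":"array","items":{"type":"array","items":{"type":"number"}}},"grip":{"type":"number"},"grip_force":{"type":"number"}},"required":["series"]}

```bash
mkdir -p pics
cat > h.py <<'E'
import numpy as np, cv2
from plant import monitor, vision, workorder, ctrl
def K(n):
    c=vision.get_calibration(n); f=210/np.tan(np.radians(c['vfov'])/2)
    return f,c['cx'],c['cy'],np.array(c['R']),np.array(c['t'])
def px2w(n,u,v,z):
    f,cx,cy,R,t=K(n); d=R.T@np.array([(u-cx)/f,(v-cy)/f,1]); o=-R.T@t
    return o+d*(z-o[2])/d[2]
def w2px(n,X):
    f,cx,cy,R,t=K(n); c=R@np.array(X)+t
    return np.array([cx+f*c[0]/c[2],cy+f*c[1]/c[2]])
def shot(n,name):
    im=vision.read_camera(n); cv2.imwrite(f'pics/{name}.png',im[:,:,::-1]); return im
E
python3 - <<'E'
from h import *
for n in('scene','top'):
    shot(n,n+'0'); c=vision.get_calibration(n); print(c, -np.array(c['R']).T@np.array(c['t']))
print(monitor.get_state())
E
```

```text
{'vfov': 51.97983516956385, 'cx': 281.8037271612428, 'cy': 207.34011002547993, 'R': array([[-0.77969287, -0.62609855, -0.00892368],
       [-0.43847594,  0.55610574, -0.70603488],
       [ 0.44700992, -0.54657755, -0.70812083]]), 't': array([0.27891909, 0.35626508, 0.53968686])} [0.13243951 0.27149051 0.63618807]
{'vfov': 46.82001482431809, 'cx': 280.9650667577377, 'cy': 207.87820558471415, 'R': array([[ 0.02398573, -0.99967876, -0.00818903],
       [-0.99808827, -0.02347924, -0.0571711 ],
       [ 0.05696046,  0.00954467, -0.99833081]]), 't': array([-0.1931204 ,  0.50760035,  0.88304052])} [ 0.46096369 -0.18956863  0.90900516]
{'time': 0.1, 'qpos': array([ 9.86962289e-01,  2.87122624e-01,  1.57807121e+00, -1.75615230e-06,
        1.27859529e+00, -1.49976246e-01]), 'dq': array([ 0.00082421, -0.00195736, -0.00493319, -0.00063478, -0.00073328,
        0.00059583]), 'joint_efforts': array([ 5.69580770e-04, -4.07294941e+01, -2.93701226e+01, -1.21079497e-04,
        3.41820909e-03, -1.20212610e-05]), 'eef_pos': array([0.28338494, 0.61198633, 0.24103311]), 'tcp_rot': array([ 2.15231138e-01,  9.76562518e-01, -1.02544065e-03, -3.93183484e-04]), 'contact_force': array([-0.6503858 , -0.50819411, -0.12874461]), 'wrist_torque': array([ 0.01639594, -0.00523461, -0.01098185]), 'opening': 0.9980129310432191}
```

View pics/scene0.png

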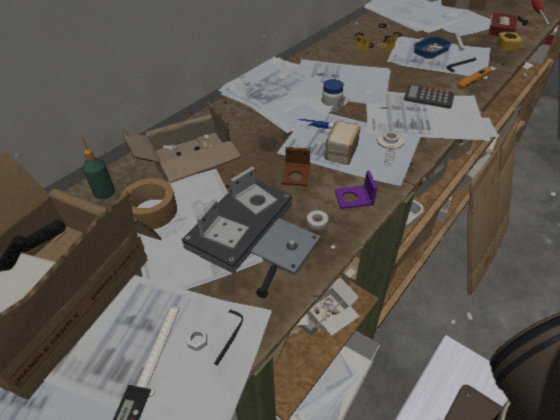

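View pics/top0.png

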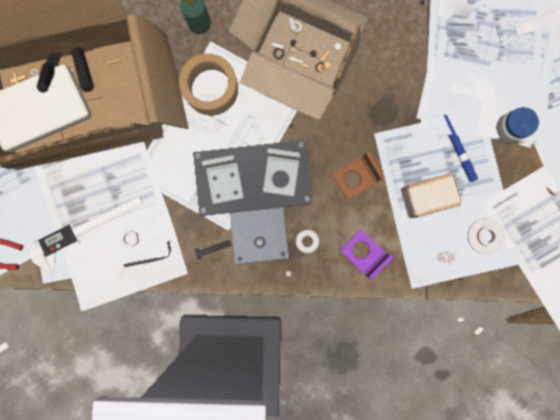

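Candidates in the top view: steel with a big hole (281,178), steel with four small holes (225,182), brown (355,177), purple (366,254). By the description I choose the steel one at (281,178), and check it in a close crop.

Run:
```python
import cv2
im=cv2.imread('pics/top0.png')[130:270,185:325]
cv2.imwrite('pics/top0c.png',cv2.resize(im,None,fx=4.2,fy=4.2,interpolation=cv2.INTER_CUBIC))
im=cv2.imread('pics/scene0.png')[160:280,175:335]
cv2.imwrite('pics/scene0c.png',cv2.resize(im,None,fx=5,fy=5,interpolation=cv2.INTER_CUBIC))
```

```text
(no output)
```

View pics/top0c.png

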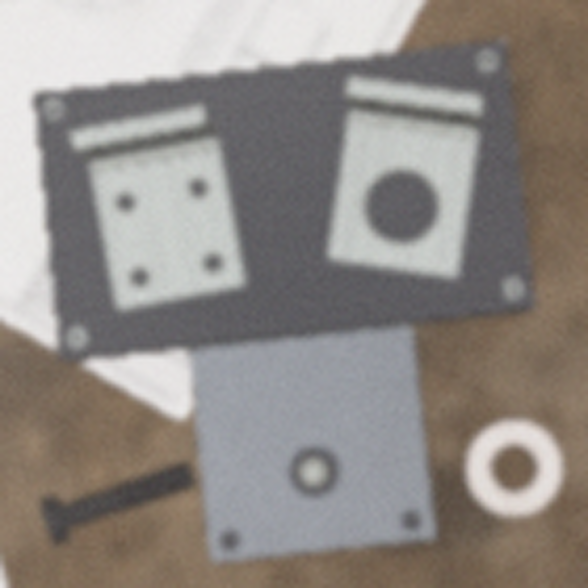

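View pics/scene0c.png

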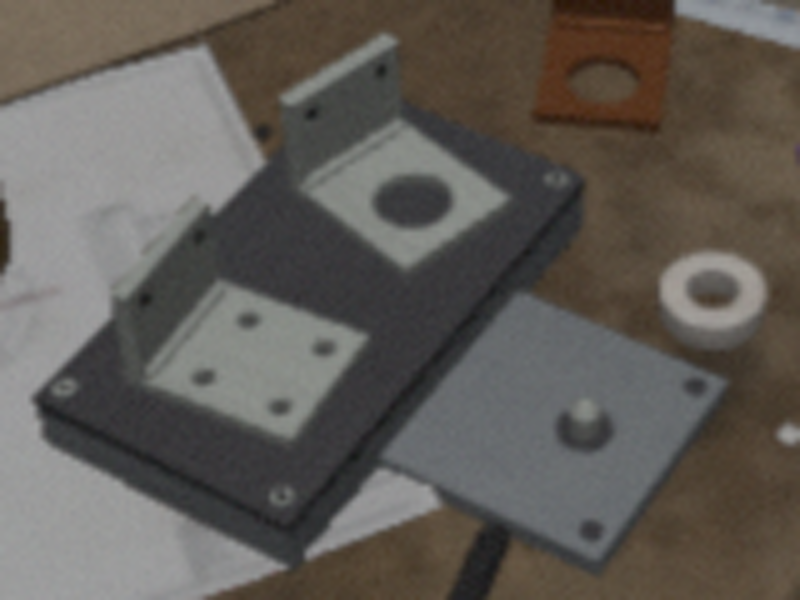

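```bash
cat > m.py <<'E'
from h import *
def T(x,y,z): return px2w('top',185+(x+.5)/4.2-.5,130+(y+.5)/4.2-.5,z)
def S(x,y,z): return px2w('scene',175+(x+.5)/5-.5,160+(y+.5)/5-.5,z)
E
python3 - <<'E'
from m import *
np.set_printoptions(precision=4,suppress=True)
ang=lambda a,b:np.degrees(np.arctan2(*(b-a)[[1,0]]))
D=[T(*p,.03) for p in((38,95),(505,42),(530,308),(62,357))]
print('deck',D,[ang(D[3],D[0]),ang(D[2],D[1]),ang(D[0],D[1])+90,ang(D[3],D[2])+90], np.mean(D,0))
print('step',T(212,562,.012),T(436,538,.012))
print('pin T',T(314,471,.026),'S',S(586,404,.026))
th=np.radians(np.mean([ang(D[3],D[0]),ang(D[2],D[1]),ang(D[0],D[1])+90,ang(D[3],D[2])+90]));c=np.mean(D,0)
print('fix from deck',np.degrees(th),c[:2]-.119*np.array([np.cos(th),np.sin(th)]))
print('hole T',T(401,206,.036),'S',S(413,201,.036))
a,b=T(328,262,.036),T(459,277,.036); print('leaf edge',a,b,ang(a,b)+90)
a,b=T(347,78,.08),T(484,97,.08); print('up far',a,b,ang(a,b)+90)
a,b=T(347,97,.08),T(481,118,.08); print('up near',a,b,ang(a,b)+90)
a,b=S(284,98,.08),S(385,38,.08); print('S up near-ish',a,b,ang(a,b)+90)
a,b=S(405,270,.036),S(510,197,.036); print('S leaf',a,b,ang(a,b)+90)
print('S deck',S(290,523,.03),S(582,180,.03))
E
```

```text
deck [array([ 0.6093, -0.019 ,  0.03  ]), array([ 0.6372, -0.2219,  0.03  ]), array([ 0.5213, -0.2351,  0.03  ]), array([ 0.4954, -0.0333,  0.03  ])] [np.float64(7.157754532327274), np.float64(6.529263601375246), np.float64(7.819902352292672), np.float64(7.334077267366737)] [ 0.5658 -0.1273  0.03  ]
step [ 0.4077 -0.099   0.012 ] [ 0.4206 -0.1969  0.012 ]
pin T [ 0.4488 -0.1434  0.026 ] S [ 0.4487 -0.1434  0.026 ]
fix from deck 7.210249438340482 [ 0.4477 -0.1423]
hole T [ 0.5637 -0.1784  0.036 ] S [ 0.5634 -0.1779  0.036 ]
leaf edge [ 0.5387 -0.1476  0.036 ] [ 0.5336 -0.204   0.036 ] -5.218390243174824
up far [ 0.6108 -0.1555  0.08  ] [ 0.6042 -0.2119  0.08  ] -6.669163602514914
up near [ 0.6029 -0.1557  0.08  ] [ 0.5955 -0.2109  0.08  ] -7.678334268109552
S up near-ish [ 0.6095 -0.1574  0.08  ] [ 0.6027 -0.2091  0.08  ] -7.479605314678082
S leaf [ 0.5405 -0.1469  0.036 ] [ 0.5343 -0.2037  0.036 ] -6.2275739069711165
S deck [ 0.4946 -0.0327  0.03  ] [ 0.5216 -0.2344  0.03  ]
```

The crop confirms it: the right-hand bracket has the single 32 mm hole (crop 401,206) and the left one has four small holes. The pin is at (0.4485, -0.143) and the fixture is yawed +7.2°. The hole is at (0.5635, -0.178), with the bracket yawed about -6.5°.

I'll grip the upright high enough that the far finger stays above the deck when the bracket is down on the step.

```bash
cat > go.py <<'E'
import sys
from h import *
def pose():
    s=monitor.get_state(); x,y,z,w=s['tcp_rot']; 
    from scipy.spatial.transform import Rotation as Ro
    R=Ro.from_quat([x,y,z,w]).as_matrix()
    return s,s['eef_pos'],np.arctan2(R[1,1],R[0,1]),R
def plan(x,y,z,yaw,step=.038,spin=.12):
    s,p,a,R=pose(); p=p.copy(); T=np.array([x,y,z]); ya=np.radians(yaw)
    print('t',round(s['time'],2),'p',p.round(4),'yaw',round(np.degrees(a),2),'tilt',R[:,2].round(3),'F',s['contact_force'].round(1),'op',round(s['opening'],3))
    rows=[]
    n=max(1,int(np.ceil(max(np.linalg.norm(T-p)/step,abs(ya-a)/spin))))
    print('rows needed',n)
    for i in range(min(n,8)):
        d=(T-p)/(n-i); da=(ya-a)/(n-i)
        rows.append([round(float(v),4) for v in(-np.sin(a)*d[0]+np.cos(a)*d[1],np.cos(a)*d[0]+np.sin(a)*d[1],-d[2],-da)])
        p+=d;a+=da
    while len(rows)<8: rows.append([0,0,0,0])
    print(rows)
if __name__=='__main__': plan(*map(float,sys.argv[1:]))
E
python3 go.py .604 -.183 .15 -6.5
```

```text
t 0.1 p [0.2834 0.612  0.241 ] yaw 65.14 tilt [-0.001 -0.002 -1.   ] F [-0.7 -0.5 -0.1] op 0.998
rows needed 23
[[-0.0272, -0.0255, 0.004, 0.0544], [-0.0285, -0.024, 0.004, 0.0544], [-0.0298, -0.0224, 0.004, 0.0544], [-0.031, -0.0208, 0.004, 0.0544], [-0.032, -0.019, 0.004, 0.0544], [-0.033, -0.0173, 0.004, 0.0544], [-0.0339, -0.0154, 0.004, 0.0544], [-0.0347, -0.0136, 0.004, 0.0544]]
```

jog_arm --pt "-0.027 -0.0255 0 0.055" --pt "-0.0285 -0.024 0 0.055" --pt "-0.03 -0.0225 0 0.055" --pt "-0.031 -0.021 0 0.055" --pt "-0.032 -0.019 0 0.055" --pt "-0.033 -0.017 0 0.055" --pt "-0.034 -0.0155 0 0.055" --pt "-0.0345 -0.0135 0 0.055" --grip 0.05

```text
time: 0.77
eef_pos: [0.3908, 0.328, 0.2344]
tcp_rot: [0.427, 0.904, -0.005, -0.002]
contact_force: [0.6, -0.1, -0.8]
opening: 0.585
```

```bash
python3 go.py .604 -.183 .15 -6.5
```

```text
t 0.77 p [0.3908 0.328  0.2344] yaw 39.5 tilt [-0.008 -0.006 -1.   ] F [ 0.6 -0.1 -0.8] op 0.585
rows needed 15
[[-0.0353, -0.0107, 0.0056, 0.0535], [-0.0358, -0.0088, 0.0056, 0.0535], [-0.0363, -0.0069, 0.0056, 0.0535], [-0.0366, -0.0049, 0.0056, 0.0535], [-0.0368, -0.003, 0.0056, 0.0535], [-0.0369, -0.001, 0.0056, 0.0535], [-0.0369, 0.001, 0.0056, 0.0535], [-0.0368, 0.003, 0.0056, 0.0535]]
```

jog_arm --pt "-0.0355 -0.0105 0.002 0.054" --pt "-0.036 -0.009 0.002 0.054" --pt "-0.0365 -0.007 0.002 0.054" --pt "-0.0365 -0.005 0.004 0.054" --pt "-0.037 -0.003 0.004 0.054" --pt "-0.037 -0.001 0.004 0.054" --pt "-0.037 0.001 0.005 0.054" --pt "-0.037 0.003 0.005 0.054"

```text
time: 1.43
eef_pos: [0.5021, 0.0385, 0.205]
tcp_rot: [0.619, 0.785, -0.005, -0.001]
contact_force: [1.6, 0.5, -0.8]
opening: 0.586
```

```bash
python3 go.py .604 -.183 .15 -6.5
```

```text
t 1.43 p [0.5021 0.0385 0.205 ] yaw 13.53 tilt [-0.008 -0.006 -1.   ] F [ 1.6  0.5 -0.8] op 0.586
rows needed 7
[[-0.0342, 0.0067, 0.0079, 0.0499], [-0.0338, 0.0084, 0.0079, 0.0499], [-0.0333, 0.0101, 0.0079, 0.0499], [-0.0328, 0.0118, 0.0079, 0.0499], [-0.0322, 0.0134, 0.0079, 0.0499], [-0.0314, 0.015, 0.0079, 0.0499], [-0.0307, 0.0165, 0.0079, 0.0499], [0, 0, 0, 0]]
```

jog_arm --pt "-0.034 0.0065 0.008 0.05" --pt "-0.034 0.0085 0.008 0.05" --pt "-0.0335 0.01 0.008 0.05" --pt "-0.033 0.012 0.008 0.05" --pt "-0.032 0.0135 0.008 0.05" --pt "-0.0315 0.015 0.008 0.05" --pt "-0.0305 0.0165 0.008 0.05" --pt "0 0 0 0"

```text
time: 2.1
eef_pos: [0.6028, -0.2025, 0.142]
tcp_rot: [0.755, 0.655, -0.006, -0.002]
contact_force: [-0.9, 0.7, 0.3]
opening: 0.582
```

```bash
python3 go.py .604 -.183 .105 -6.5 .02
```

```text
t 2.1 p [ 0.6028 -0.2025  0.142 ] yaw -8.11 tilt [-0.012 -0.005 -1.   ] F [-0.9  0.7  0.3] op 0.582
rows needed 3
[[0.0065, -0.0005, 0.0123, -0.0094], [0.0065, -0.0005, 0.0123, -0.0094], [0.0065, -0.0004, 0.0123, -0.0094], [0, 0, 0, 0], [0, 0, 0, 0], [0, 0, 0, 0], [0, 0, 0, 0], [0, 0, 0, 0]]
```

jog_arm --pt "0.0065 -0.0005 0.01 -0.009" --pt "0.0065 0 0.01 -0.009" --pt "0.0065 0 0.01 -0.009" --pt "0 0 0 0" --pt "0 0 0 0" --pt "0 0 0 0" --pt "0 0 0 0" --pt "0 0 0 0"

```text
time: 2.77
eef_pos: [0.6016, -0.1753, 0.106]
tcp_rot: [0.743, 0.669, -0.007, -0.006]
contact_force: [-0.6, 0.6, -0.2]
opening: 0.587
```

```bash
python3 go.py .604 -.183 .064 -6.5 .01
python3 - <<'E'
from h import *
im=shot('scene','s1')[140:260,175:335]; cv2.imwrite('pics/s1c.png',cv2.resize(im[:,:,::-1],None,fx=5,fy=5,interpolation=cv2.INTER_CUBIC))
im=shot('top','t1')[130:270,185:325]; cv2.imwrite('pics/t1c.png',cv2.resize(im[:,:,::-1],None,fx=4.2,fy=4.2,interpolation=cv2.INTER_CUBIC))
E
```

```text
t 2.77 p [ 0.6016 -0.1753  0.106 ] yaw -6.06 tilt [-0.018 -0.001 -1.   ] F [-0.6  0.6 -0.2] op 0.587
rows needed 5
[[-0.0015, 0.0006, 0.0084, 0.0015], [-0.0015, 0.0006, 0.0084, 0.0015], [-0.0015, 0.0006, 0.0084, 0.0015], [-0.0015, 0.0006, 0.0084, 0.0015], [-0.0015, 0.0006, 0.0084, 0.0015], [0, 0, 0, 0], [0, 0, 0, 0], [0, 0, 0, 0]]
```

View pics/s1c.png

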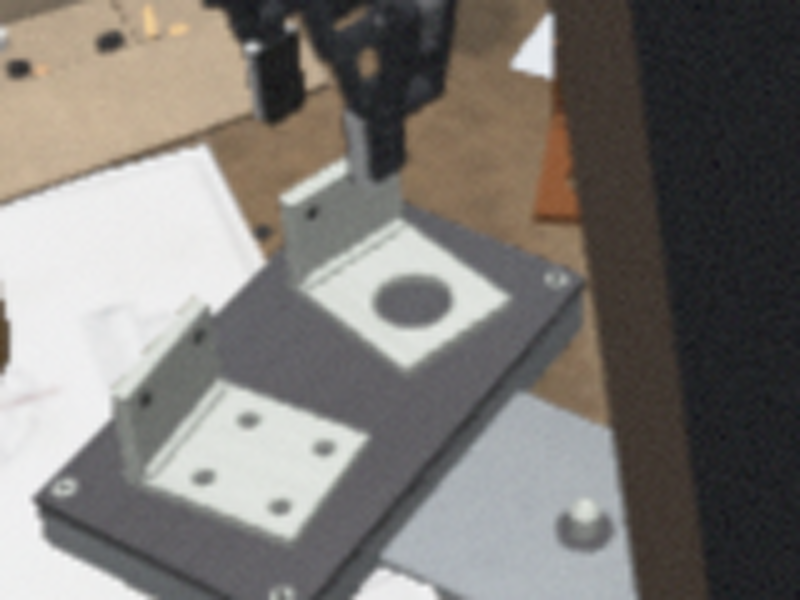

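View pics/t1c.png

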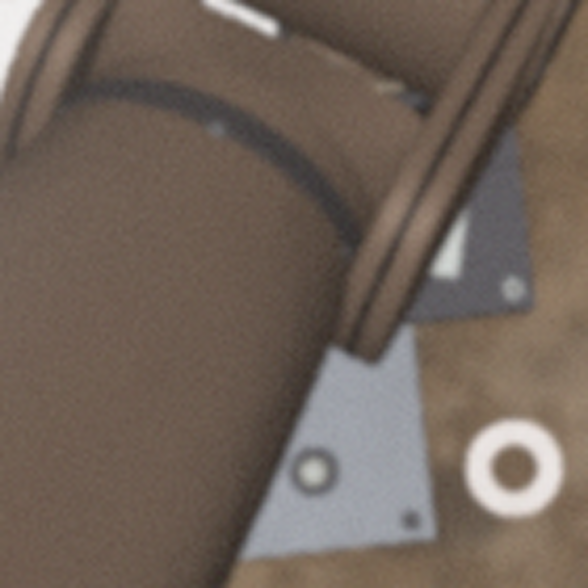

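The scene view shows the open jaws straddling the top of the chosen upright (crop ~340,170), with both brackets unmoved. Next I descend.

jog_arm --pt "-0.0013 0.0006 0.0075 0.0015" --pt "-0.0013 0.0006 0.0075 0.0015" --pt "-0.0013 0.0006 0.0075 0.0015" --pt "-0.0013 0.0006 0.0075 0.0015" --pt "-0.0013 0.0006 0.005 0.0015" --pt "0 0 0.003 0" --pt "0 0 0 0" --pt "0 0 0 0"

```text
time: 3.53
eef_pos: [0.6035, -0.1846, 0.0639]
tcp_rot: [0.747, 0.665, -0.007, -0.005]
contact_force: [-0.3, -0.1, 0.8]
opening: 0.588
```

```bash
python3 go.py .604 -.183 .064 -6.5 .01
```

```text
t 3.53 p [ 0.6035 -0.1846  0.0639] yaw -6.66 tilt [-0.018 -0.001 -1.   ] F [-0.3 -0.1  0.8] op 0.588
rows needed 1
[[0.0016, 0.0003, -0.0001, -0.0028], [0, 0, 0, 0], [0, 0, 0, 0], [0, 0, 0, 0], [0, 0, 0, 0], [0, 0, 0, 0], [0, 0, 0, 0], [0, 0, 0, 0]]
```

jog_arm --pt "0 0 0 0" --pt "0 0 0 0" --pt "0 0 0 0" --pt "0 0 0 0" --pt "0 0 0 0" --pt "0 0 0 0" --pt "0 0 0 0" --pt "0 0 0 0" --grip 0 --grip_force 60

```text
time: 4.2
eef_pos: [0.6039, -0.1844, 0.0645]
tcp_rot: [0.747, 0.665, -0.007, -0.005]
contact_force: [0.5, 0.6, -1.5]
opening: 0.082
```

```bash
python3 go.py .604 -.183 .068 -6.5 .01;python3 - <<'E'
from h import *
im=shot('scene','s2')[140:260,175:335]; cv2.imwrite('pics/s2c.png',cv2.resize(im[:,:,::-1],None,fx=5,fy=5,interpolation=cv2.INTER_CUBIC))
E
```

```text
t 4.2 p [ 0.6039 -0.1844  0.0645] yaw -6.64 tilt [-0.016 -0.002 -1.   ] F [ 0.5  0.6 -1.5] op 0.082
rows needed 1
[[0.0014, -0.0001, -0.0035, -0.0025], [0, 0, 0, 0], [0, 0, 0, 0], [0, 0, 0, 0], [0, 0, 0, 0], [0, 0, 0, 0], [0, 0, 0, 0], [0, 0, 0, 0]]
```

View pics/s2c.png

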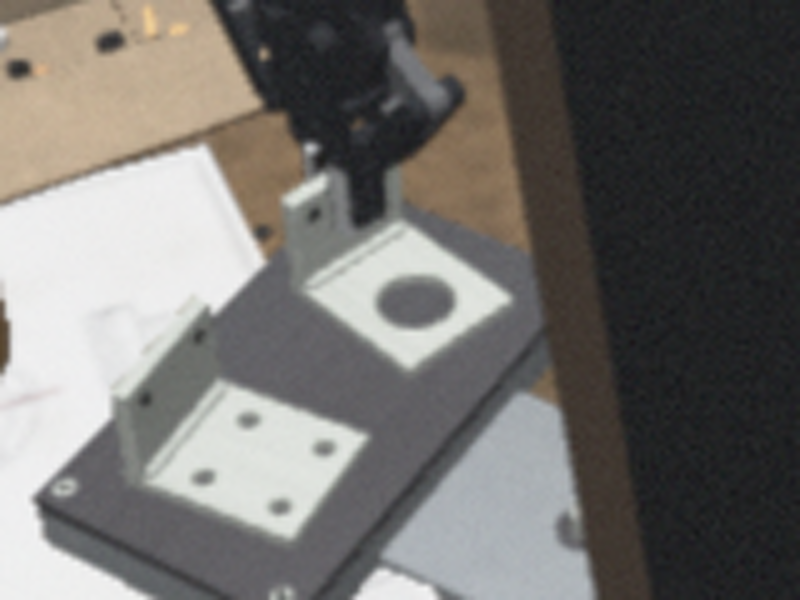

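The grip holds: the opening reads ~7 mm on the 8 mm upright, and the hole in the scene crop is at (416,301), so the bracket shifted under 1 mm. I'll raise it ~4 mm and move toward the robot first, to keep clear of the other bracket.

jog_arm --pt "0 0 -0.002 0" --pt "0 0 -0.002 0" --pt "0 0 0 0" --pt "0.002 -0.008 0 -0.015" --pt "0.002 -0.01 0 -0.015" --pt "0.002 -0.01 0 -0.015" --pt "0.001 -0.01 0 -0.015" --pt "0 0 0 0"

```text
time: 4.92
eef_pos: [0.5615, -0.1718, 0.0677]
tcp_rot: [0.724, 0.69, -0.007, -0.007]
contact_force: [-0.1, -0.1, -2.2]
opening: 0.084
```

```bash
python3 go.py .541 -.170 .068 0 .01
```

```text
t 4.92 p [ 0.5615 -0.1718  0.0677] yaw -2.81 tilt [-0.021  0.001 -1.   ] F [-0.1 -0.1 -2.2] op 0.084
rows needed 3
[[0.0003, -0.0068, -0.0001, -0.0164], [0.0004, -0.0068, -0.0001, -0.0164], [0.0005, -0.0068, -0.0001, -0.0164], [0, 0, 0, 0], [0, 0, 0, 0], [0, 0, 0, 0], [0, 0, 0, 0], [0, 0, 0, 0]]
```

jog_arm --pt "0 -0.008 0 -0.015" --pt "0 -0.009 0 -0.018" --pt "0.001 -0.009 0 -0.018" --pt "0.004 -0.009 0 -0.018" --pt "0.004 -0.009 0 -0.018" --pt "0.004 -0.009 0 -0.018" --pt "0.003 -0.006 0 -0.018" --pt "0 0 0 0"

```text
time: 5.58
eef_pos: [0.4956, -0.1545, 0.0691]
tcp_rot: [0.676, 0.737, -0.007, -0.008]
contact_force: [-0.7, -0.3, -2.9]
opening: 0.082
```

```bash
python3 go.py .4895 -.1387 .068 7.2 .008
python3 - <<'E'
from h import *
im=shot('scene','s3')[140:260,175:335]; cv2.imwrite('pics/s3c.png',cv2.resize(im[:,:,::-1],None,fx=5,fy=5,interpolation=cv2.INTER_CUBIC))
E
```

```text
t 5.58 p [ 0.4956 -0.1545  0.0691] yaw 4.89 tilt [-0.021  0.001 -1.   ] F [-0.7 -0.3 -2.9] op 0.082
rows needed 3
[[0.0054, -0.0016, 0.0004, -0.0134], [0.0055, -0.0015, 0.0004, -0.0134], [0.0055, -0.0014, 0.0004, -0.0134], [0, 0, 0, 0], [0, 0, 0, 0], [0, 0, 0, 0], [0, 0, 0, 0], [0, 0, 0, 0]]
```

View pics/s3c.png

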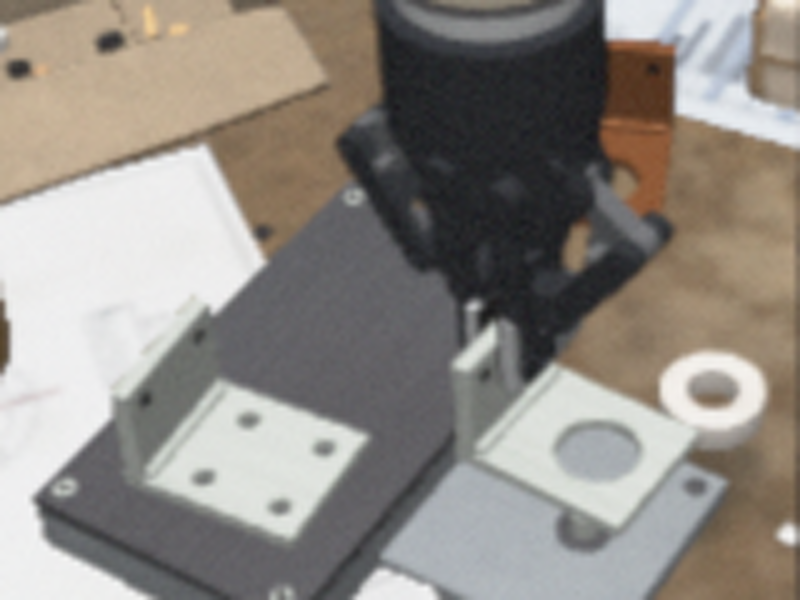

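The bracket is held over the step: the hole's rim is at crop (597,449), and the pin base is still showing at (582,530), so about 16 mm sideways remains. The other bracket hasn't moved.

jog_arm --pt "0.005 -0.0015 0 -0.012" --pt "0.005 -0.0015 0 -0.013" --pt "0.004 -0.0015 0 -0.012" --pt "0.001 0 0 0" --pt "0 0 0 0" --pt "0 0 0 0" --pt "0 0 0 0" --pt "0 0 0 0"

```text
time: 6.3
eef_pos: [0.492, -0.1395, 0.0702]
tcp_rot: [0.661, 0.75, -0.006, -0.006]
contact_force: [-0.5, 0.6, -1.6]
opening: 0.082
```

```bash
python3 go.py .4895 -.1387 .068 7.2 .008
python3 - <<'E'
from h import *
im=shot('scene','s4')[180:280,235:335]; cv2.imwrite('pics/s4c.png',cv2.resize(im[:,:,::-1],None,fx=6,fy=6,interpolation=cv2.INTER_CUBIC))
E
```

```text
t 6.3 p [ 0.492  -0.1395  0.0702] yaw 7.22 tilt [-0.017 -0.001 -1.   ] F [-0.5  0.6 -1.6] op 0.082
rows needed 1
[[0.0011, -0.0024, 0.0022, 0.0003], [0, 0, 0, 0], [0, 0, 0, 0], [0, 0, 0, 0], [0, 0, 0, 0], [0, 0, 0, 0], [0, 0, 0, 0], [0, 0, 0, 0]]
```

View pics/s4c.png

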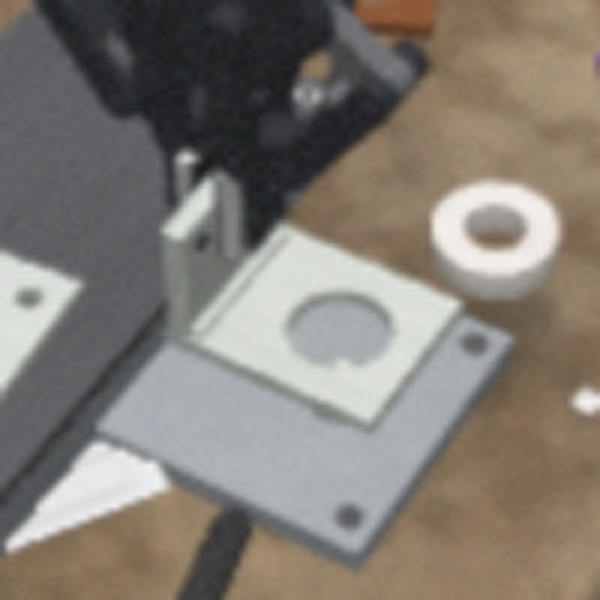

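Run:
```python
from h import *
p=lambda x,y:(235+(x+.5)/6-.5,180+(y+.5)/6-.5)
for z in(.040,.042,.044):print('hole',px2w('scene',*p(341,331),z).round(4))
q=w2px('scene',[.4485,-.1432,.026]);print('pin tip crop',(q-[235,180]+.5)*6)
q=w2px('scene',[.4485,-.1432,.042]);print('ideal hole crop',(q-[235,180]+.5)*6)
```

```text
hole [ 0.4504 -0.1442  0.04  ]
hole [ 0.4493 -0.1428  0.042 ]
hole [ 0.4483 -0.1414  0.044 ]
pin tip crop [344.07905831 366.09877356]
ideal hole crop [344.47678543 331.93994255]
```

Vision puts the hole within about 1.5 mm of the pin axis, and the pin tip shows inside the hole at (345,362). I'll lower with a small -y correction.

jog_arm --pt "0.0005 -0.0015 0.002 0" --pt "0 0 0.004 0" --pt "0 0 0.004 0" --pt "0 0 0.004 0" --pt "0 0 0.004 0" --pt "0 0 0.002 0" --pt "0 0 0 0" --pt "0 0 0 0"

```text
time: 7.02
eef_pos: [0.4894, -0.1395, 0.0472]
tcp_rot: [0.661, 0.75, -0.006, -0.007]
contact_force: [0.4, 0.2, -1.3]
opening: 0.084
```

```bash
python3 go.py .4895 -.1387 .0465 7.2 .008
python3 - <<'E'
from h import *
im=shot('scene','s5')[180:280,235:335]; cv2.imwrite('pics/s5c.png',cv2.resize(im[:,:,::-1],None,fx=6,fy=6,interpolation=cv2.INTER_CUBIC))
E
```

```text
t 7.02 p [ 0.4894 -0.1395  0.0472] yaw 7.17 tilt [-0.019 -0.001 -1.   ] F [ 0.4  0.2 -1.3] op 0.084
rows needed 1
[[0.0008, 0.0002, 0.0007, -0.0005], [0, 0, 0, 0], [0, 0, 0, 0], [0, 0, 0, 0], [0, 0, 0, 0], [0, 0, 0, 0], [0, 0, 0, 0], [0, 0, 0, 0]]
```

View pics/s5c.png

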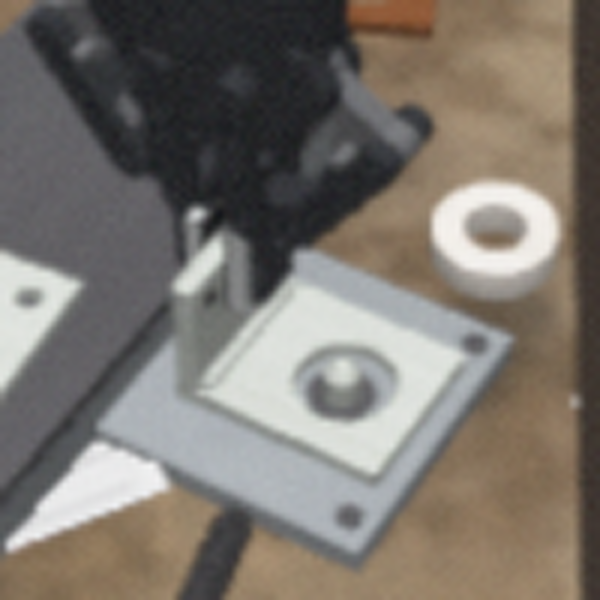

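The pin stands through the hole (pin tip at crop 343,372, hole centred at about 345,382), and the bracket is within ~1 mm of the step. I'll release it.

jog_arm --pt "0 0 0 0" --pt "0 0 0 0" --pt "0 0 0 0" --pt "0 0 0 0" --pt "0 0 0 0" --pt "0 0 0 0" --pt "0 0 0 0" --pt "0 0 0 0" --grip 0.035

```text
time: 7.73
eef_pos: [0.4921, -0.1409, 0.0505]
tcp_rot: [0.661, 0.75, -0.006, -0.004]
contact_force: [0.7, -0.3, 0.2]
opening: 0.411
```

```bash
python3 go.py .4895 -.1387 .13 7.2 .008
python3 - <<'E'
from h import *
im=shot('scene','s6')[180:280,235:335]; cv2.imwrite('pics/s6c.png',cv2.resize(im[:,:,::-1],None,fx=6,fy=6,interpolation=cv2.INTER_CUBIC))
E
```

```text
t 7.73 p [ 0.4921 -0.1409  0.0505] yaw 7.18 tilt [-0.013 -0.004 -1.   ] F [ 0.7 -0.3  0.2] op 0.411
rows needed 10
[[0.0002, -0.0002, -0.0079, -0.0], [0.0002, -0.0002, -0.0079, -0.0], [0.0002, -0.0002, -0.0079, -0.0], [0.0002, -0.0002, -0.0079, -0.0], [0.0002, -0.0002, -0.0079, -0.0], [0.0002, -0.0002, -0.0079, -0.0], [0.0002, -0.0002, -0.0079, -0.0], [0.0002, -0.0002, -0.0079, -0.0]]
```

View pics/s6c.png

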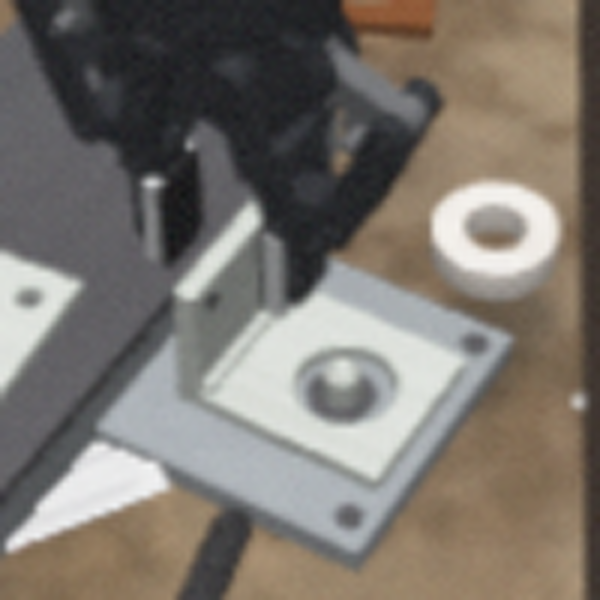

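jog_arm --pt "0 -0.001 -0.004 0" --pt "0 -0.0005 -0.008 0" --pt "0 0 -0.01 0" --pt "0 0 -0.012 0" --pt "0 0 -0.014 0" --pt "0 0 -0.016 0" --pt "0 0 -0.016 0" --pt "0 0 -0.016 0"

```text
time: 8.45
eef_pos: [0.4894, -0.1396, 0.1516]
tcp_rot: [0.661, 0.75, -0.006, -0.007]
contact_force: [0.3, -0.2, 0.2]
opening: 0.41
```

```bash
python3 go.py .45 .1 .2 7.2 .03
```

```text
t 8.45 p [ 0.4894 -0.1396  0.1516] yaw 7.17 tilt [-0.019 -0.001 -1.   ] F [ 0.3 -0.2  0.2] op 0.41
rows needed 9
[[0.027, -0.001, -0.0054, -0.0001], [0.027, -0.001, -0.0054, -0.0001], [0.027, -0.001, -0.0054, -0.0001], [0.027, -0.001, -0.0054, -0.0001], [0.027, -0.001, -0.0054, -0.0001], [0.027, -0.001, -0.0054, -0.0001], [0.027, -0.001, -0.0054, -0.0001], [0.027, -0.001, -0.0054, -0.0001]]
```

Clear of the bracket. I'll move aside so both cameras can see it.

jog_arm --pt "0.015 0 -0.012 0" --pt "0.027 0 -0.012 0" --pt "0.03 0 -0.012 0" --pt "0.03 0 -0.008 0" --pt "0.03 0 -0.005 0" --pt "0.03 0 0 0" --pt "0.03 0 0 0" --pt "0.015 0 0 0"

```text
time: 9.12
eef_pos: [0.4683, 0.0693, 0.2196]
tcp_rot: [0.665, 0.747, -0.001, 0.005]
contact_force: [-1.0, -0.2, -0.3]
opening: 0.409
```

Run:
```python
from h import *
im=shot('scene','s7')[160:280,175:335]; cv2.imwrite('pics/s7c.png',cv2.resize(im[:,:,::-1],None,fx=5,fy=5,interpolation=cv2.INTER_CUBIC))
im=shot('top','t7')[130:270,185:325]; cv2.imwrite('pics/t7c.png',cv2.resize(im[:,:,::-1],None,fx=4.2,fy=4.2,interpolation=cv2.INTER_CUBIC))
```

```text
(no output)
```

View pics/s7c.png

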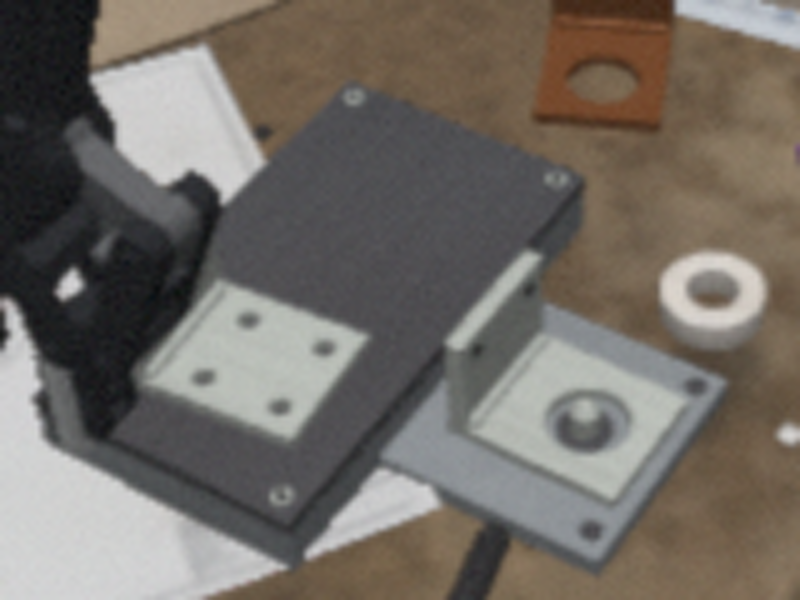

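View pics/t7c.png

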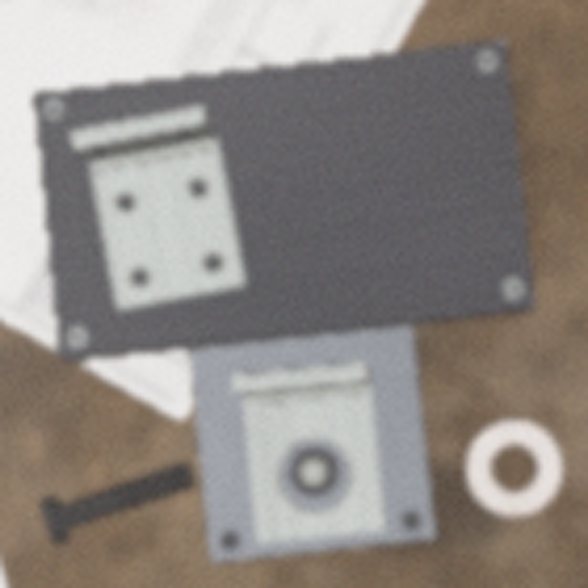

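The top view shows the hole ring (crop 314,473) concentric with the pin (314,471). The upright edge slopes about 5.8° against about 6.5° for the deck edge, and the leaf lies flat. The blind bracket's four holes are at the same pixels as at the start. The gripper is clear of everything, so I'm handing in.

Run:
```python
from h import *
s=monitor.get_state();print(s['time'],s['dq'].round(3),s['contact_force'])
print(workorder.sign_off())
```

```text
9.2167 [-0.051  0.017  0.    -0.03  -0.01  -0.03 ] [ 1.52117634 -0.1712622   0.40653953]
the job is handed in; nothing more can be done
None
```

The big-hole steel bracket is lying over the pin on the low step, and I handed the job in at about 9.2 s of the 32 s allowed. `sign_off` reports no verdict, so what follows is from my own last checks.

**What I did:** I gripped the bracket by its upright and raised it about 4–6 mm to clear the deck and the pin tip, rather than dragging it. I turned it about 14°, carried it off the deck and lowered it over the pin. I opened the gripper with the bracket about 1 mm above the step, then moved the arm clear.

**Last checks, from both cameras:**
- **Position:** the hole is about 1 mm or less off the pin axis by eye.
- **Squareness and seating:** the upright is within about 1° of the deck edge. The leaf lies flat on the step.
- **Other bracket:** its four holes are at the same pixels as at the start.
- **Gripper:** it is clear of everything, with wrist force near zero.

**Disagreements:** before lowering, the arm's position readings put the hole about 2.5 mm off while the camera said about 1 mm. I corrected by 1.5 mm. The tool also drifted to about 1° of tilt, with no visible effect on how the bracket sits.

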